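# Sweep tea lights through the gate into their store

### The arm

A 7-joint arm with a two-finger parallel gripper is mounted at the origin on a cart in front of the work surface, level with it; the furniture and walls round the work are solid. World frame = base frame: x ahead of the robot, y to its left, z up, the work surface at z = 0. Lengths are in m, angles in rad, forces in N, time in s.
With the tool pointing down it reaches from about 0.35 to 0.9 m from the base axis. Payload 7.2 kg.
Tool frame: the origin (TCP) lies midway between the tips of the shut fingers; the grasp point (between the pads) lies 19 mm behind it (manip.tcp_to_grasp is the z of the grasp point in the tool frame, in m); z points along the fingers, x is the direction in which the jaws open and shut, and the axes are right-handed (so a half turn about z gives the same grasp; the last joint's range is limited). The gripper opens to 85 mm and grips with 20 to 120 N. Pads are 22 mm wide; open, the fingers measure 114 mm over their backs; the gripper's body (76 mm by 85 mm) begins 54 mm behind the grasp point. The pads swing forward as they close: fully open they stand 13 mm farther back than shut.
Start: joints at [-1.284, 0.411, -0.013, 1.596, 0.006, 1.134, -0.082], TCP at [0.217, 0.586, 0.231] pointing down, gripper open.
Joint ranges: [-2.95, 2.95], [-0.29, 1.99], [-1.47, 1.44], [0.14, 2.54], [-1.03, 4.17], [0.13, 1.85], [-2.86, 2.86]. Speed limits (rad/s): [2.39, 2.39, 3.01, 3.01, 3.14, 3.14, 3.14].

### API

Orientations are given as a 3x3 rotation matrix whose columns are the frame's x, y, z axes.
In Python, from plant import manip, eyes, ticket gives the robot as it stands. The module is installed in compiled form; this text tells all that it offers.
- The arm moves only by the shell command python3 -m crank 'ROWS' [OPENING] [FORCE]. ROWS is JSON, a list that holds one entry, the list of rows, each a list of 4 numbers: the shift along the tool's x, y, z in m, then the turn about the tool's z in rad. In form: [[[tx, ty, tz, twist], ...]]. A call has 1 to 20 rows; each row shifts and turns the commanded pose from where the row before left it, along the tool's axes as they then stand; what a row does not reach is not made up. A row lasts 1/12 s, in which the tool goes at most 41.7 mm and 7.16 degrees, less where a joint would pass 70% of its speed; a pose out of reach is approached as far as the arm can. A call with a gripper value outside its range is refused whole. OPENING is the opening, from 0 (shut) to 1 (fully open), set as the call begins (- or left out, the last holds). The fingers move at their own pace and stop on an object; FORCE is the grip in N (left out, the last holds). Time passes only in rows, so rows that do not move let the fingers close. It gives the time, the measured TCP pose, the force and the opening at its end, in the units of the state.
- manip.read_state(): the state, without advancing time (a new reading comes with each control period).
- eyes.camera(name): name is "scene" or "top" or "wrist"; returns a dict with "color" (400x640x3 uint8, red, green, blue), "fx", "fy", "cx", "cy" (pixels), "k1" (the pictures are not rectified: a ray, as slopes to the right and down, at radius r is drawn at 1 + k1 r^2 times it, then the intrinsics apply), "R" (3x3) and "t" (3): a world point X has camera coordinates R X + t; the wrist camera has in their place "T_tool_cam" (4x4, takes a point from camera to tool coordinates, whose origin is the TCP and whose axes are the tool frame's). Camera axes: x right, y down, z forward; pixel columns grow to the right and rows downward; lengths in m; the calibration is good to about 2 mm. A picture is of the moment at which its call begins: read the wrist's pose just before it. There is no depth.
- ticket.job_done(): hands the job in, once; it reports no verdict.
The state is a dict: "time_s": time; "q": joint angles; "qd": joint speeds; "tau": joint torques, N m; "tcp_pos": TCP position; "tcp_rot": TCP orientation; "force": force on the tool from outside, world axes, zero at the start; "moment": the same for the moment, N m; "opening": opening from 0.0 (shut) to 1.0 (fully open).
Only numpy, scipy, OpenCV 4.12 (cv2) and the standard library are available. Lean on these libraries where they do the work, as an engineer would, in place of code of your own. Each camera call takes 0.05 s, during which the arm holds its last target.

### The job

Put the three loose tea lights away by sweeping them with the fingertips, one after another, across the wooden board and through the gate between the two dark posts, so that they drop down the step and lie flat in a row in the slot: the green one first (it ends deepest in the slot), then the red one, and the yellow one last. Only push them: do not lift them, tip them over or let them ride up on anything. Leave the things standing around where they are.

Things in the scene. Friction and masses are not known exactly. Their poses are not given: they have to be found in the camera images.
- store: Pale wooden tea-light store, fixed to the worktop. Origin at worktop level under the middle of the edge of the step; x points from the board through the gate into the slot, y across, z up. Flat board: x -175 to 0 mm, y -105 to 105 mm, top 12 mm above the origin, no rim at back and sides. At x = 0 it ends in a 7 mm step down to the slot floor (5 mm above the origin).
- gate (a point): Middle of the gate, 7.5 mm past the step, 12 mm above the worktop. Two dark round posts, 15 mm in diameter, 32 mm high above the worktop, stand 30.5 mm to either side: clear gap 46 mm. From each a wall, 12 mm thick and 26 mm high above the worktop, runs outward to the side edge of the board. Axes as the store's.
- slot (a point): Middle of the slot floor, 62 mm past the step, 5 mm above the worktop. The slot runs from the step to an end stop at 124 mm past it, is 46 mm wide and open above; its walls are 10 mm thick and 26 mm high above the worktop. It holds three tea lights in a row. Axes as the store's.
- light_green: Tea light with green wax: round aluminium cup, diameter 38 mm, height 16 mm, about 18 g, loose, flat on the deck. Origin in the centre of its underside, z up. On the deck the origin is 12 mm above that of the store, in the slot 5 mm. It slides when pushed; pushed lights push those ahead of them along the slot.
- light_red: Tea light with red wax: round aluminium cup, diameter 38 mm, height 16 mm, about 18 g, loose, flat on the deck. Origin in the centre of its underside, z up. On the deck the origin is 12 mm above that of the store, in the slot 5 mm. It slides when pushed; pushed lights push those ahead of them along the slot.
- light_yellow: Tea light with yellow wax: round aluminium cup, diameter 38 mm, height 16 mm, about 18 g, loose, flat on the deck. Origin in the centre of its underside, z up. On the deck the origin is 12 mm above that of the store, in the slot 5 mm. It slides when pushed; pushed lights push those ahead of them along the slot.
- candle_jar: Bystander, to be left alone: glass jar candle with pink wax, 76 mm across, 90 mm high; origin at the centre of its underside.
- teaspoon: Bystander, to be left alone: steel teaspoon 130 mm long lying on the worktop; origin at the centre of its underside.
- mug: Bystander, to be left alone: white mug with handle, 100 mm high; origin at the centre of its underside.
- salt_shaker: Bystander, to be left alone: glass salt shaker with grey top, 44 mm across, 90 mm high; origin at the centre of its underside.
- tumbler: Bystander, to be left alone: clear drinking glass, 80 mm across, 88 mm high; origin at the centre of its underside.
- pepper_mill: Bystander, to be left alone: brown wooden pepper mill, 58 mm across, 170 mm high; origin at the centre of its underside.

How it is judged:
On the way, in this order (a step that is already met when the one before it is completed fails the run):
1. the green tea light lies flat in the slot (x of light_green in the frame of store above 0.015 m and z of light_green in the frame of store between 0.002 and 0.0085 m and y of light_green in the frame of store between -0.012 and 0.012 m and angle between light_green's own z axis and vertical below 0.1 rad), for 0.2 s.
2. the red tea light lies flat in the slot (x of light_red in the frame of store above 0.015 m and z of light_red in the frame of store between 0.002 and 0.0085 m and y of light_red in the frame of store between -0.012 and 0.012 m and angle between light_red's own z axis and vertical below 0.1 rad), for 0.2 s.
3. the yellow tea light lies flat in the slot (x of light_yellow in the frame of store above 0.015 m and z of light_yellow in the frame of store between 0.002 and 0.0085 m and y of light_yellow in the frame of store between -0.012 and 0.012 m and angle between light_yellow's own z axis and vertical below 0.1 rad), for 0.2 s.
At the end, for the whole second after the job is handed in: All three tea lights lie flat (tilt under 0.1 rad), at rest, on the slot floor (origin 2 to 8.5 mm above the store's origin, within 12 mm of the slot's middle line), in a row: green deepest (x over 85 mm), then red (over 50 mm), yellow nearest the gate (15 to 52 mm) (all of step 1 and all of step 2 and all of step 3 and linear speed of each of light_green, light_red, light_yellow below 0.02 m/s and horizontal distance between light_green and light_red above 0.033 m and horizontal distance between light_red and light_yellow above 0.033 m and x of light_green in the frame of store above 0.085 m and x of light_red in the frame of store above 0.05 m and x of light_yellow in the frame of store below 0.052 m); the robot touches nothing.
It fails at once if a tea light is lifted more than 12 mm above its place on the board (height (world z) of any of light_green, light_red, light_yellow above 0.024 m).
It fails at once if a tea light is tipped by more than 0.6 rad (angle between any of light_green, light_red, light_yellow's own z axis and vertical above 0.6 rad).
It fails at once if a bystander is moved by more than 20 mm (distance of any of candle_jar, teaspoon, mug, salt_shaker, tumbler, pepper_mill from where it was at the start of the episode above 0.02 m).
It fails at once if an upright bystander is knocked over (angle between any of candle_jar, mug, salt_shaker, tumbler, pepper_mill's own z axis and vertical above 0.5 rad).
It also fails if it takes over 53 s, if anything falls off the work surface, if the arm or the gripper's body presses on something with over 40 N, if the wrist force passes 120 N, or if a joint passes its speed limit or range.

## Working session

There is one attempt and no reset: what is moved stays moved. The work goes in short steps, Python scripts to look and compute and a shell command to move; the robot and the scene stay as the last step left them, time stands still between calls to the robot, and variables do not carry over. Pictures are saved under pics/ and viewed, and the job is handed in when it is done.

```bash
mkdir -p pics; ls; python3 - <<'E'
from plant import manip, eyes
import cv2
s=manip.read_state()
for k,v in s.items(): print(k,v)
print(manip.tcp_to_grasp)
for n in("scene","top","wrist"):
    c=eyes.camera(n); cv2.imwrite(f"pics/{n}0.png",c["color"][:,:,::-1])
    print(n,{k:v for k,v in c.items() if k!="color"})
E
```

```text
pics
time_s 0.0
q [-1.28421302  0.4119221  -0.01271084  1.59708667  0.00564643  1.13431317
 -0.08223241]
qd [ 0.00042256  0.00095291 -0.00341814  0.00050305 -0.00081287 -0.00088007
  0.000141  ]
tau [-1.17830656e-03 -6.00614190e+01  6.81830272e-01 -2.99422860e+01
  1.37850447e-02  1.05176514e-02 -1.27343904e-05]
tcp_pos [0.21699072 0.5855645  0.23042183]
tcp_rot [[ 3.47376470e-01  9.37725653e-01 -4.32717893e-04]
 [ 9.37724238e-01 -3.47376701e-01 -1.63753497e-03]
 [-1.68587466e-03  1.63071061e-04 -9.99998566e-01]]
force [ 0.55196161 -0.01477176 -1.03474083]
moment [1.98925559e-02 3.64223254e-05 7.61945682e-03]
opening 1.0012283513532503
-0.0187
scene {'fx': 407.5371517883207, 'fy': 407.5371517883207, 'cx': 315.55284439208987, 'cy': 198.60677792183873, 'k1': -0.07637147431390764, 'R': array([[ 0.87983745, -0.47479012,  0.02145685],
       [-0.18743262, -0.38811225, -0.90235131],
       [ 0.43675516,  0.78990077, -0.43046685]]), 't': array([-0.4810854 ,  0.14737153,  0.98969354])}
top {'fx': 379.93845824563164, 'fy': 379.93845824563164, 'cx': 317.94118342675404, 'cy': 202.14727820774465, 'k1': -0.06874482389303671, 'R': array([[-0.02013981, -0.99967217,  0.01580922],
       [-0.99797222,  0.01914557, -0.06070335],
       [ 0.06038078, -0.01699971, -0.99803065]]), 't': array([0.00517542, 0.53908332, 1.06540667])}
wrist {'fx': 318.6248466660764, 'fy': 318.6248466660764, 'cx': 316.2462099649064, 'cy': 197.56192794871342, 'k1': -0.02632591107992961, 'T_tool_cam': array([[ 9.99999331e-01, -1.13418177e-03,  2.26567900e-04,
        -5.24832415e-04],
       [ 1.00999988e-03,  9.51787683e-01,  3.06755907e-01,
        -7.77118376e-02],
       [-5.63561495e-04, -3.06755473e-01,  9.51788192e-01,
        -1.43732299e-01],
       [ 0.00000000e+00,  0.00000000e+00,  0.00000000e+00,
         1.00000000e+00]])}
```

View pics/top0.png

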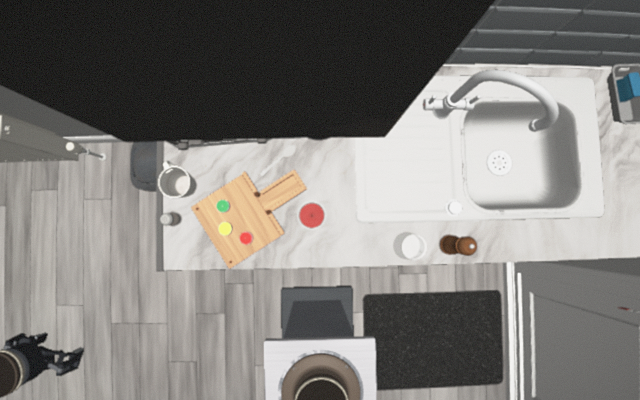

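View pics/scene0.png

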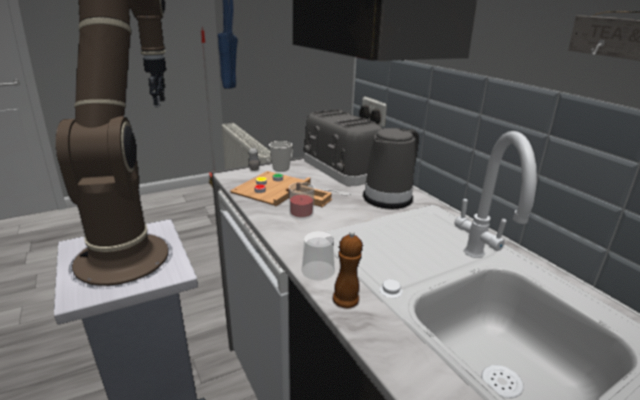

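View pics/wrist0.png

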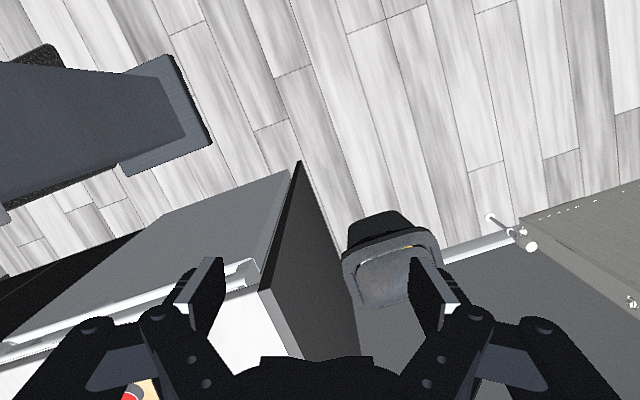

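```bash
cat > h.py <<'E'
import numpy as np, cv2
from plant import manip, eyes
def cam(name):
    s=manip.read_state(); c=eyes.camera(name)
    if name=="wrist":
        T=c["T_tool_cam"]; Rt=np.array(s["tcp_rot"]); p=np.array(s["tcp_pos"])
        Rc=Rt@T[:3,:3]; tc=Rt@T[:3,3]+p   # cam->world
        c["R"]=Rc.T; c["t"]=-Rc.T@tc
    return c
def _kd(c):
    return np.array([[c["fx"],0,c["cx"]],[0,c["fy"],c["cy"]],[0,0,1.]]),np.array([c["k1"],0,0,0,0.])
def px2w(c,uv,z):
    K,d=_kd(c); n=cv2.undistortPoints(np.array(uv,float).reshape(-1,1,2),K,d).reshape(-1,2)
    r=np.c_[n,np.ones(len(n))]@c["R"]; o=-c["R"].T@c["t"]
    return o+r*((z-o[2])/r[:,2])[:,None]
def w2px(c,X):
    K,d=_kd(c); return cv2.projectPoints(np.array(X,float).reshape(-1,1,3),cv2.Rodrigues(c["R"])[0],c["t"],K,d)[0].reshape(-1,2)
def save(c,name,box=None,f=1):
    im=c["color"][:,:,::-1]
    if box: im=im[box[1]:box[3],box[0]:box[2]]
    cv2.imwrite(f"pics/{name}.png",cv2.resize(im,None,fx=f,fy=f,interpolation=cv2.INTER_CUBIC))
E
python3 - <<'E'
from h import *
c=cam("top"); np.set_printoptions(precision=4,suppress=True)
save(c,"topcrop",(150,155,330,275),4.4)
print(px2w(c,[[223,206],[225,228],[246,238]],0.026))
E
```

```text
[[0.5327 0.2628 0.026 ]
 [0.4707 0.2575 0.026 ]
 [0.4416 0.1986 0.026 ]]
```

View pics/topcrop.png

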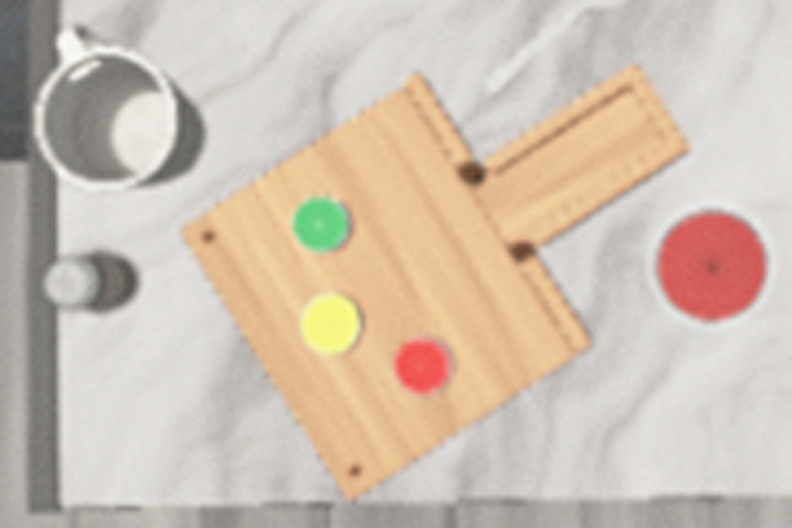

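```bash
cat > fit.py <<'E'
from h import *
from scipy.optimize import least_squares
np.set_printoptions(precision=4,suppress=True)
def fit(c,M,P):
    M=np.array(M,float)
    def W(p):
        a=p[2]; R=np.array([[np.cos(a),-np.sin(a)],[np.sin(a),np.cos(a)]])
        return np.c_[M[:,:2]@R.T+p[:2],M[:,2]]
    r=least_squares(lambda p:(w2px(c,W(p))-P).ravel(),[0.5,0.15,-0.5],loss="soft_l1")
    return r.x,r.fun.reshape(-1,2)
E
python3 - <<'E'
from fit import *
c=cam("top")
P=np.array([[183,231],[352,500],[472,174],[523,251],[635,66],[690,148],[415,72],[590,347]])/4.4+[150,155]
M=[[-.175,.105,.012],[-.175,-.105,.012],[.0075,.0305,.032],[.0075,-.0305,.032],[.134,.033,.026],[.134,-.033,.026],[.0135,.105,.026],[.0135,-.105,.026]]
p,r=fit(c,M,P); print(p,r)
L=px2w(c,np.array([[321,224],[330,324],[422,366]])/4.4+[150,155],.028)[:,:2]
a=p[2];R=np.array([[np.cos(a),-np.sin(a)],[np.sin(a),np.cos(a)]])
print(L);print((L-p[:2])@R)
print(px2w(c,np.array([[105,115],[85,283],[712,265],[560,40],[590,10]])/4.4+[150,155],.05))
E
```

```text
[ 0.534   0.1558 -1.0146] [[-1.148   0.0684]
 [-0.4897  1.031 ]
 [-0.305  -0.3897]
 [-0.2044  0.337 ]
 [ 0.1447 -0.6026]
 [ 0.2916  0.2069]
 [ 0.6804 -0.1505]
 [ 0.9255 -0.3106]]
[[0.5329 0.2624]
 [0.4689 0.2571]
 [0.4412 0.1985]]
[[-0.0911  0.0553]
 [-0.1204 -0.0018]
 [-0.0853 -0.0563]]
[[0.6032 0.3944 0.05  ]
 [0.4974 0.4068 0.05  ]
 [0.5013 0.0127 0.05  ]
 [0.645  0.1059 0.05  ]
 [0.6637 0.0867 0.05  ]]
```

```bash
python3 -m crank '[[[-0.0198,0.0313,0.0025,0],[-0.0198,0.0313,0.0025,0],[-0.0198,0.0313,0.0025,0],[-0.0198,0.0313,0.0025,0],[-0.0198,0.0313,0.0025,0],[-0.0198,0.0313,0.0025,0],[-0.0198,0.0313,0.0025,0],[-0.0198,0.0313,0.0025,0],[-0.0198,0.0313,0.0025,0],[-0.0198,0.0313,0.0025,0],[-0.0198,0.0313,0.0025,0],[-0.0198,0.0313,0.0025,0],[0,0,0,0.11],[0,0,0,0.11],[0,0,0,0.11],[0,0,0,0.11],[0,0,0,0.11],[0,0,0,0.11],[0,0,0,0],[0,0,0,0]]]' 0.14
python3 - <<'E'
from fit import *
c=cam("wrist");save(c,"w1");np.save("w1.npy",c,allow_pickle=True)
c=cam("top");save(c,"t1")
E
```

```text
time_s: 1.92
tcp_pos: [0.4867, 0.2329, 0.2012]
tcp_rot: [[0.847, 0.531, -0.0], [0.531, -0.847, -0.0], [-0.0, 0.0, -1.0]]
force: [0.2, 0.1, -0.1]
opening: 0.144
```

View pics/w1.png

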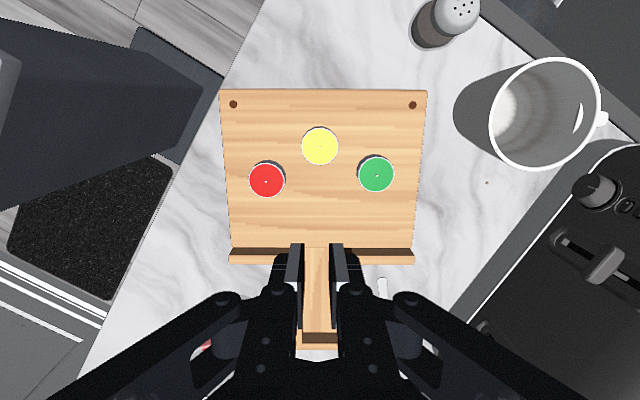

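```bash
python3 - <<'E'
from fit import *
c=np.load("w1.npy",allow_pickle=True).item()
save(c,"w1a",(210,80,330,200),4.9); save(c,"w1b",(320,80,440,200),4.9); save(c,"w1c",(220,190,430,290),3.7)
E
```

```text
(no output)
```

View pics/w1a.png

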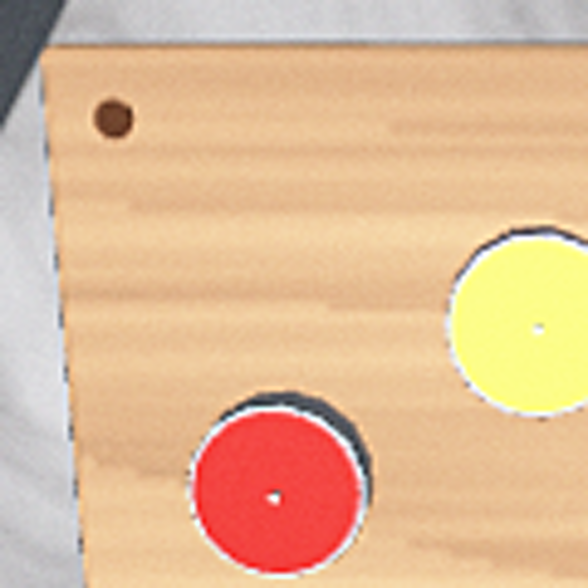

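View pics/w1b.png

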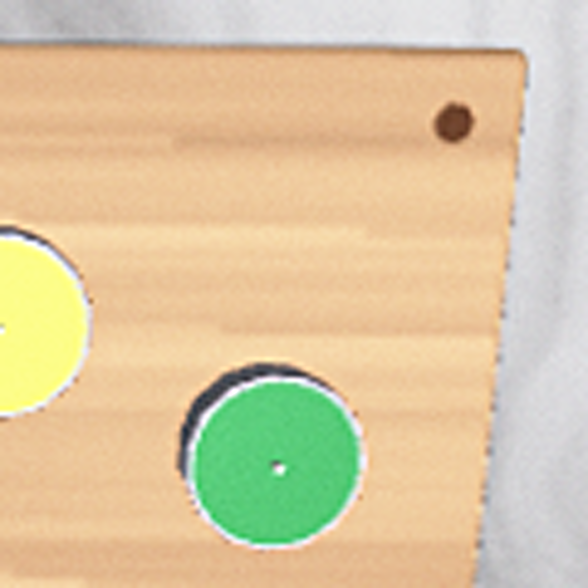

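View pics/w1c.png

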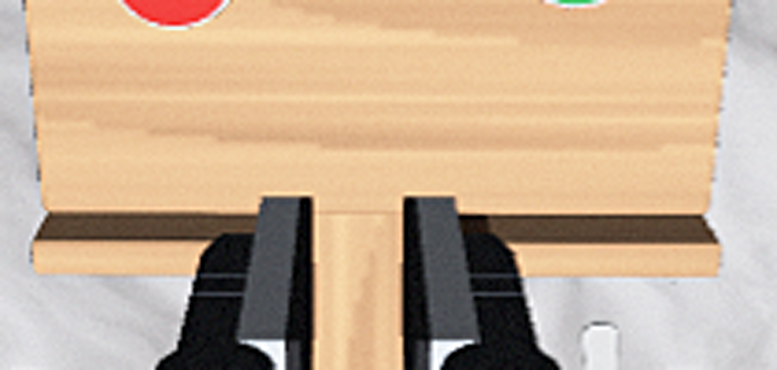

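```bash
python3 - <<'E'
from fit import *
c=np.load("w1.npy",allow_pickle=True).item()
P=np.array([[218.8,89.6],[427.1,90.6],[228.9,255.1],[414.3,255.7],[228.9,264.9],[414.0,264.3]])
M=[[-.175,-.105,.012],[-.175,.105,.012],[.0015,-.105,.026],[.0015,.105,.026],[.0135,-.105,.026],[.0135,.105,.026]]
p,r=fit(c,M,P); print(p,r)
a=p[2];R=np.array([[np.cos(a),-np.sin(a)],[np.sin(a),np.cos(a)]])
# rim centres
q=np.array([[276/4.9+210,491/4.9+80],[538/4.9+210,324/4.9+80],[276/4.9+320,462/4.9+80]])
L=px2w(c,q,.028)[:,:2]
print("red,yel,grn world",L);print("store",(L-p[:2])@R*1000)
def ell(lo,hi):
    pass
B=np.array([[.497,.407],[.603,.394],[.501,.013]]); print("bystanders store",(B-p[:2])@R*1000)
print((px2w(c,np.array([[311/3.7+220,210/3.7+190],[403/3.7+220,210/3.7+190]]),.012)[:,:2]-p[:2])@R*1000)
E
```

```text
[ 0.5407  0.1582 -1.015 ] [[-1.5152 -0.1274]
 [ 1.1404 -0.4087]
 [-0.9695  0.2791]
 [ 0.9532  0.1122]
 [-0.073  -0.0396]
 [ 0.1851  0.9781]]
red,yel,grn world [[0.4464 0.2009]
 [0.4743 0.2596]
 [0.5386 0.266 ]]
store [[ -86.0721  -57.6147]
 [-121.2066   -2.8809]
 [ -92.6435   55.0872]]
bystanders store [[-234.4163   94.1273]
 [-167.4491  177.3162]
 [ 102.3986 -110.342 ]]
[[ -2.531  -20.1589]
 [ -2.6106   8.5877]]
```

```bash
python3 -m crank '[[[0.0143,-0.0048,0.0235,0],[0.0143,-0.0048,0.0235,0],[0.0143,-0.0048,0.0235,0],[0.0143,-0.0048,0.0235,0],[0.0143,-0.0048,0.0235,0],[0.0143,-0.0048,0.0235,0],[0,0,0,0.113],[0,0,0,0.113],[0,0,0,0.113],[0,0,0,0.113],[0,0,0,0.113],[0,0,0,0.113],[0,0,0,0.113],[0,0,0,0],[0,0,0,0]]]'
python3 - <<'E'
from fit import *
c=cam("wrist");save(c,"w2");np.save("w2.npy",c,allow_pickle=True)
s=manip.read_state();print(s["time_s"],s["tcp_pos"],w2px(c,[s["tcp_pos"]]))
c=cam("top");save(c,"t2",(150,155,330,275),4.4);np.save("t2.npy",c,allow_pickle=True)
print(w2px(c,[s["tcp_pos"]]))
E
```

```text
time_s: 3.27
tcp_pos: [0.5443, 0.3027, 0.0601]
tcp_rot: [[0.974, -0.228, -0.0], [-0.228, -0.974, -0.0], [-0.0, 0.0, -1.0]]
force: [-0.5, 1.2, 0.3]
opening: 0.14
3.3167 [0.5444 0.3027 0.0602] [[314.8056 257.4706]]
[[205.577  201.3945]]
```

View pics/w2.png

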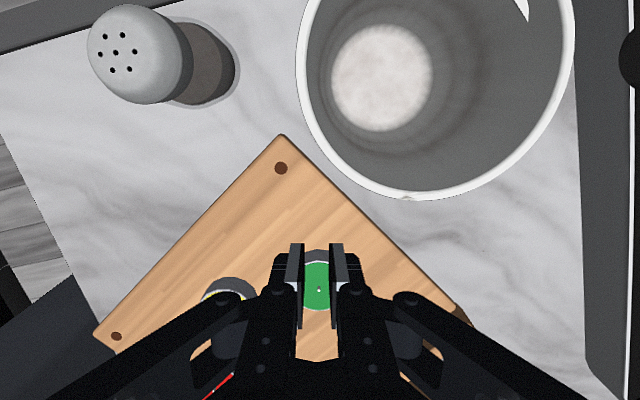

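View pics/t2.png

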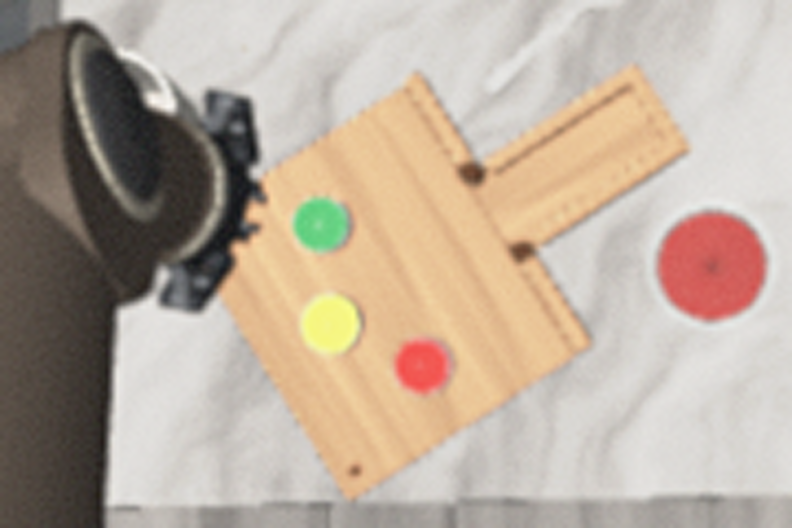

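```bash
python3 - <<'E'
from fit import *
c=np.load("w2.npy",allow_pickle=True).item()
save(c,"w2a",(220,200,420,350),4)
P=[[280.5,134],[318,287],[281,168],[116.5,336]]
print(px2w(c,P[:1],.012),px2w(c,P[1:2],.028),px2w(c,P[2:],.012))
t=np.load("t2.npy",allow_pickle=True).item()
print("top green",px2w(t,[[321/4.4+150,224/4.4+155]],.028))
E
```

```text
[[0.5372 0.3619 0.012 ]] [[0.5373 0.2646 0.028 ]] [[0.5321 0.3418 0.012 ]
 [0.3782 0.2464 0.012 ]]
top green [[0.5329 0.2624 0.028 ]]
```

View pics/w2a.png

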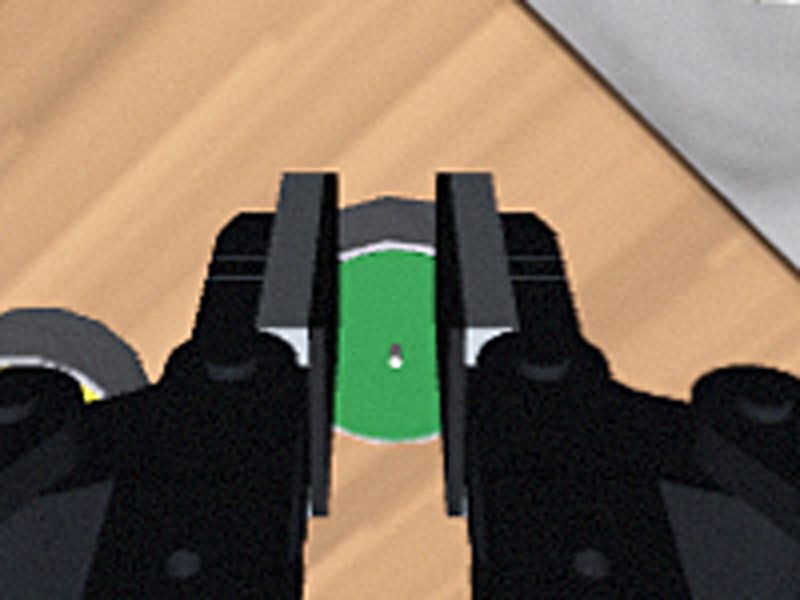

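```bash
python3 -m crank '[[[0.0016,0,0.015,0],[0,0,0.015,0],[0,0,0.010,0],[0,0,0.005,0],[0,0,0,0]]]'
python3 - <<'E'
from fit import *
c=cam("wrist");save(c,"w3",(220,200,420,350),4);np.save("w3.npy",c,allow_pickle=True)
s=manip.read_state();print(s["time_s"],s["tcp_pos"],s["force"],w2px(c,[s["tcp_pos"]]))
c=cam("scene");save(c,"s3",(220,140,360,230),5.5)
E
```

```text
time_s: 3.78
tcp_pos: [0.5452, 0.3015, 0.0136]
tcp_rot: [[0.973, -0.232, -0.002], [-0.232, -0.973, -0.001], [-0.002, 0.002, -1.0]]
force: [-0.8, -0.5, 0.6]
opening: 0.136
3.8333 [0.5458 0.3018 0.0146] [0.0248 0.1119 0.1667] [[315.692  257.7272]]
```

View pics/w3.png

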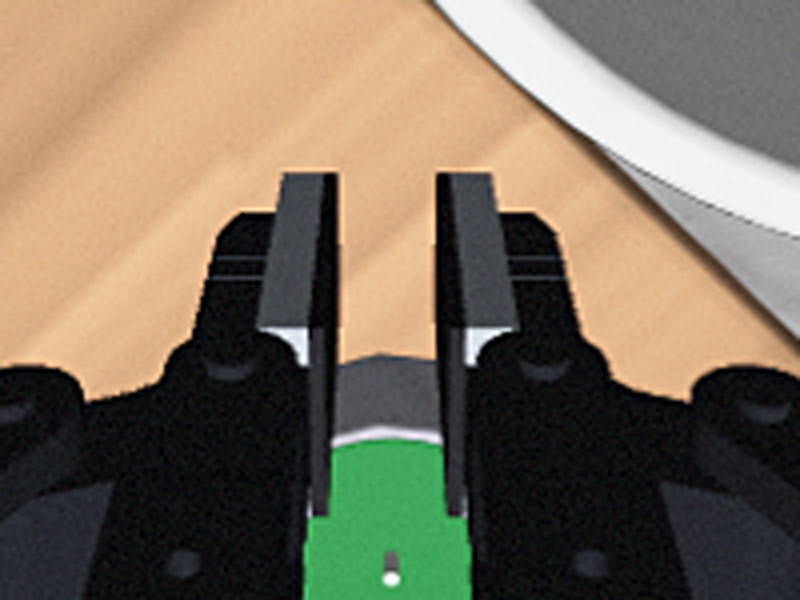

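View pics/s3.png

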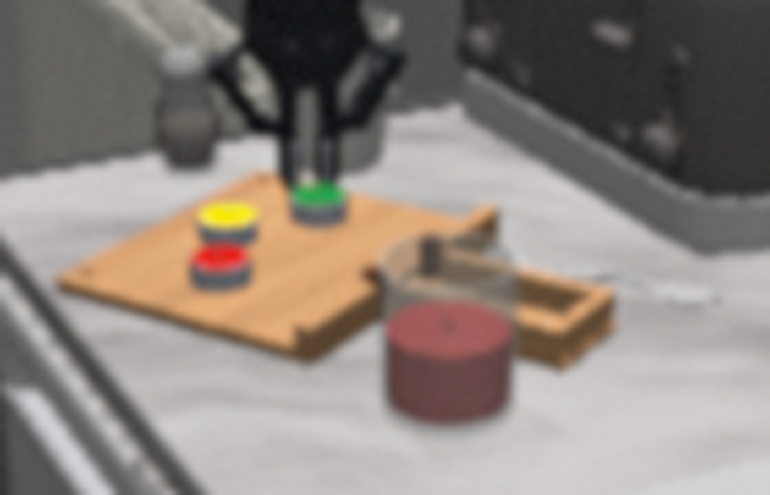

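```bash
cat > plan.py <<'E'
from fit import *
P0=np.array([0.5387,0.1573,-1.015])
def R2(a): return np.array([[np.cos(a),-np.sin(a)],[np.sin(a),np.cos(a)]])
def w2s(X,p=P0): return (np.array(X)[...,:2]-p[:2])@R2(p[2])
def s2w(X,p=P0): return np.array(X)@R2(p[2]).T+p[:2]
def tcp_store(p=P0):
    s=manip.read_state(); y=s["tcp_rot"][:,1]
    return w2s(s["tcp_pos"],p),np.arctan2(y[1],y[0])-p[2]
def rows(poses,p=P0):
    """poses: list of (x,y,heading) TCP in store frame; first=current. tool y=heading, tool x = heading+90deg (store, ccw)"""
    out=[]
    for (x,y,h),(X,Y,H) in zip(poses[:-1],poses[1:]):
        d=np.array([X-x,Y-y]); ty=np.array([np.cos(h),np.sin(h)]); tx=np.array([-np.sin(h),np.cos(h)])
        out.append([round(float(d@tx),4),round(float(d@ty),4),0,round(-(H-h),3)])
    return out
E
python3 - <<'E'
from plan import *
c=np.load("w3.npy",allow_pickle=True).item()
print(w2s(px2w(c,[[317.6,342.5],[315,307.8]],.028))*1000)
print(tcp_store())
E
```

```text
[[ -89.7997   54.0724]
 [-105.3492   67.9789]]
(array([-0.1189,  0.0827]), np.float64(-0.7905586033271677))
```

```bash
cat >> plan.py <<'E'
def arcplan(disc,h0,t,n,d=0.029,yt=0.0):
    """disc start, heading h0; straight to arc then to y=yt heading 0. returns straight length, arc TCP rows, end disc x"""
    vx=disc[0]+(yt-disc[1])/np.tan(h0); L=abs((yt-disc[1])/np.sin(h0))-t
    R=t/np.tan(abs(h0)/2); s=np.sign(h0)
    C=np.array([vx+t,yt-s*R])
    ps=[]
    for h in np.linspace(h0,0,n+1):
        D=C+R*np.array([-s*-np.sin(h)*-1*-1,0])*0+R*np.array([s*np.sin(h),s*np.cos(h)]) if 0 else C+s*R*np.array([-np.sin(h),np.cos(h)])
        T=D-d*np.array([np.cos(h),np.sin(h)]); ps.append((*T,h))
    return L,ps,vx+t
E
python3 - <<'E'
from plan import *
L,ps,xe=arcplan((-.0915,.0545),-.7906,.026,7)
print(L,xe);print(np.array(ps));print(rows(ps))
E
```

```text
0.05067681806998742 -0.011564071071891707
[[-0.0763  0.0391 -0.7906]
 [-0.0732  0.032  -0.6777]
 [-0.0694  0.0252 -0.5647]
 [-0.0649  0.0189 -0.4518]
 [-0.0596  0.0132 -0.3388]
 [-0.0538  0.0081 -0.2259]
 [-0.0474  0.0037 -0.1129]
 [-0.0406  0.      0.    ]]
[[-0.0029, 0.0072, 0, np.float64(-0.113)], [-0.0029, 0.0072, 0, np.float64(-0.113)], [-0.0029, 0.0072, 0, np.float64(-0.113)], [-0.0029, 0.0072, 0, np.float64(-0.113)], [-0.0029, 0.0072, 0, np.float64(-0.113)], [-0.0029, 0.0072, 0, np.float64(-0.113)], [-0.0029, 0.0072, 0, np.float64(-0.113)]]
```

```bash
python3 -m crank '[[[0,0.0076,0,0],[0,0.0076,0,0],[0,0.0076,0,0],[0,0.0076,0,0],[0,0.0076,0,0],[0,0.0076,0,0],[0,0.0076,0,0],[0,0.0076,0,0],[0,0,0,0]]]'
python3 - <<'E'
from plan import *
c=cam("wrist");save(c,"w4");np.save("w4.npy",c,allow_pickle=True)
s=manip.read_state();print(s["time_s"],s["tcp_pos"],s["force"],tcp_store())
c=cam("top");save(c,"t4",(150,155,330,275),4.4)
E
```

```text
time_s: 4.63
tcp_pos: [0.5316, 0.2407, 0.0153]
tcp_rot: [[0.972, -0.235, -0.001], [-0.235, -0.972, -0.001], [-0.0, 0.001, -1.0]]
force: [0.3, -0.8, -0.3]
opening: 0.139
4.6833 [0.5318 0.2418 0.0154] [ 0.2048 -0.0283 -0.4137] (array([-0.0755,  0.0387]), np.float64(-0.7922287067071054))
```

View pics/w4.png

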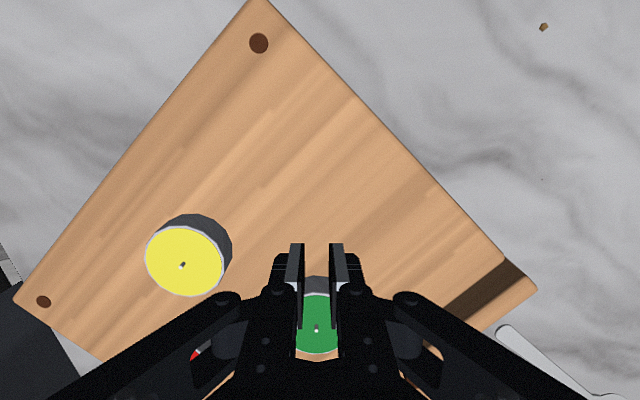

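View pics/t4.png

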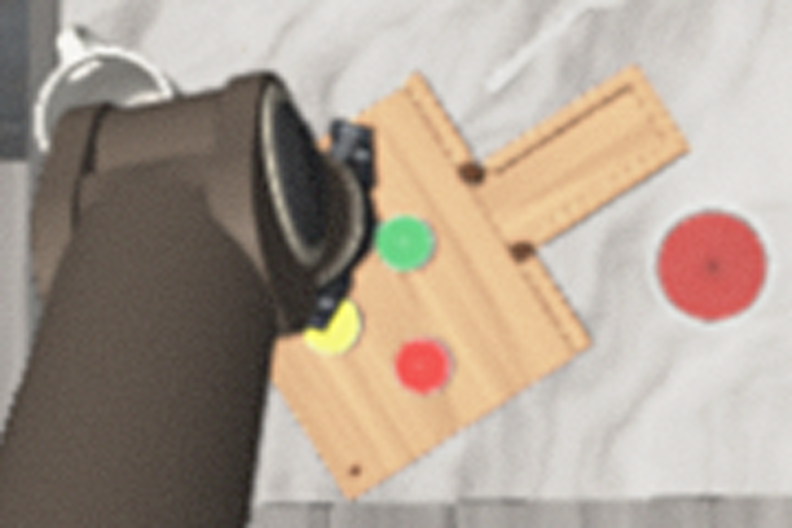

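```bash
python3 - <<'E'
from plan import *
t=np.load("t2.npy",allow_pickle=True).item(); pt=np.array([0.534,0.1558,-1.0146])
f=lambda u:np.array([u])/4.4+[150,155]
print("top: green",w2s(px2w(t,f([404,243]),.028),pt)*1000)
for u in([472,174],[523,251]): print(w2s(px2w(t,f(u),.032),pt)*1000)
c=np.load("w4.npy",allow_pickle=True).item()
print("wrist green",w2s(px2w(c,[[316.5,327]],.028))*1000, "yellow",w2s(px2w(c,[[184,260.5]],.028))*1000)
E
```

```text
top: green [[-52.9358  16.0998]]
[[ 7.6264 29.1412]]
[[  8.4871 -29.9826]]
wrist green [[-51.4695  15.7159]] yellow [[-121.461    -0.8585]]
```

```bash
python3 - <<'E'
from plan import *
L,ps,xe=arcplan((-.0525,.0160),-.7922,.0222,7,.031)
print(L,xe);print(np.array(ps[0]),ps[-1]);print(rows(ps)[0])
E
python3 -m crank '[[[-0.003,0.006,0,-0.113],[-0.003,0.006,0,-0.113],[-0.003,0.006,0,-0.113],[-0.003,0.006,0,-0.113],[-0.003,0.006,0,-0.113],[-0.003,0.006,0,-0.113],[-0.003,0.006,0,-0.113],[0,0,0,0],[0,0,0,0]]]'
python3 - <<'E'
from plan import *
c=cam("wrist");save(c,"w5");np.save("w5.npy",c,allow_pickle=True)
s=manip.read_state();print(s["time_s"],s["tcp_pos"],s["force"],tcp_store())
c=cam("top");save(c,"t5",(150,155,330,275),4.4)
E
```

```text
0.00027506635004648575 -0.014516191605351014
[-0.0741  0.0379 -0.7922] (np.float64(-0.04551619160535102), np.float64(0.0), np.float64(0.0))
[-0.0032, 0.0062, 0, np.float64(-0.113)]
time_s: 5.48
tcp_pos: [0.516, 0.2003, 0.0153]
tcp_rot: [[0.851, 0.524, 0.0], [0.524, -0.851, 0.001], [0.0, -0.0, -1.0]]
force: [-0.3, 0.4, -0.3]
opening: 0.142
5.5333 [0.516  0.2008 0.0153] [-0.5667  0.3353 -0.2452] (array([-0.0489,  0.0036]), np.float64(-0.0037542730779889233))
```

View pics/w5.png

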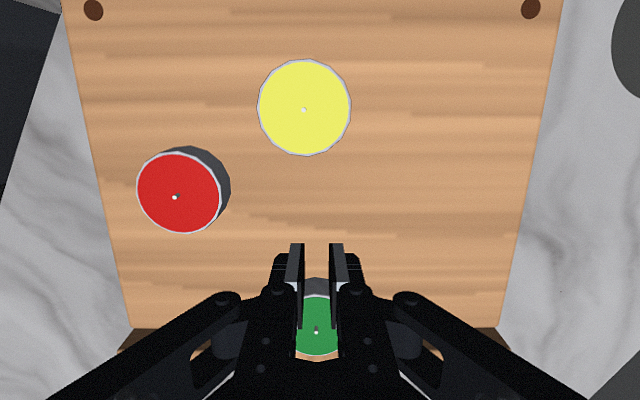

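View pics/t5.png

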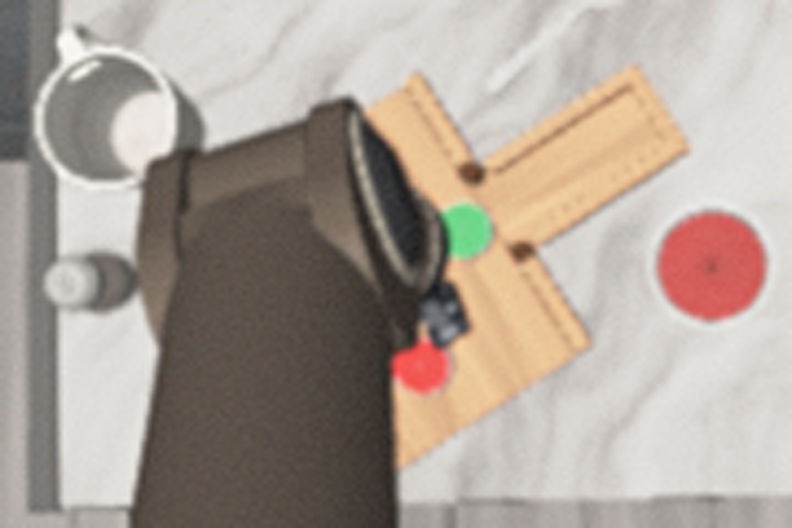

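```bash
python3 - <<'E'
from plan import *
c=np.load("w5.npy",allow_pickle=True).item()
save(c,"w5a",(110,290,190,370),6);save(c,"w5b",(450,290,530,370),6)
print("green",w2s(px2w(c,[[316,326]],.028))*1000)
t=np.load("t2.npy",allow_pickle=True).item(); pt=np.array([0.534,0.1558,-1.0146])
f=lambda u:np.array([u])/4.4+[150,155]
print("top: green",w2s(px2w(t,f([466,231]),.028),pt)*1000)
E
python3 -c "
import cv2,numpy as np
a=cv2.imread('pics/w5a.png');b=cv2.imread('pics/w5b.png');cv2.imwrite('pics/w5c.png',np.hstack([a,b])[:, :800] if 0 else cv2.resize(np.hstack([a,b]),(800,400)))"
```

```text
green [[-16.5966   3.2664]]
top: green [[-15.5153   0.9852]]
```

View pics/w5c.png

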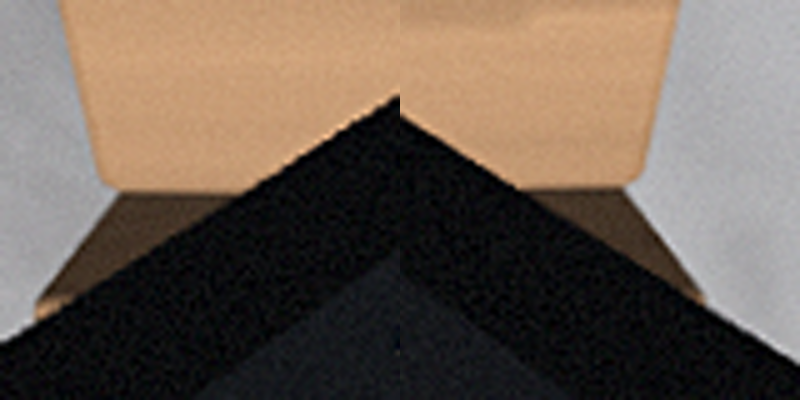

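```bash
python3 - <<'E'
from plan import *
c=np.load("w5.npy",allow_pickle=True).item()
print(w2s(px2w(c,[[134.2,328.4],[494.4,327.6]],.012))*1000,w2s(px2w(c,[[117.4,350.6],[510.8,350]],.026))*1000)
E
```

```text
[[ -1.3476 -99.9169]
 [ -0.837  104.3052]] [[   1.2626 -101.9155]
 [   1.9507  106.2169]]
```

```bash
sed -i 's/^P0=.*/P0=np.array([0.5406,0.1585,-1.015])/' plan.py; python3 -m crank '[[[-0.0006,0,0,0],[-0.0006,0.006,0,0],[0,0.0065,0,0],[0,0.0065,0,0],[0,0.0065,0,0],[0,0.0065,0,0],[0,0.0065,0,0],[0,0.0065,0,0],[0,0,0,0],[0,0,0,0]]]' 0.08
python3 - <<'E'
from plan import *
c=cam("wrist");save(c,"w6");np.save("w6.npy",c,allow_pickle=True)
s=manip.read_state();print(s["time_s"],s["tcp_pos"],s["force"],tcp_store())
c=cam("top");save(c,"t6",(150,155,330,275),4.4)
E
```

```text
time_s: 6.42
tcp_pos: [0.5388, 0.1608, 0.0153]
tcp_rot: [[0.85, 0.527, 0.0], [0.527, -0.85, -0.0], [0.0, 0.0, -1.0]]
force: [0.3, -0.1, -0.7]
opening: 0.08
6.4667 [0.5385 0.1613 0.0152] [0.7406 0.0369 0.2985] (array([-0.0035, -0.0004]), np.float64(-0.0002322144876294452))
```

View pics/w6.png

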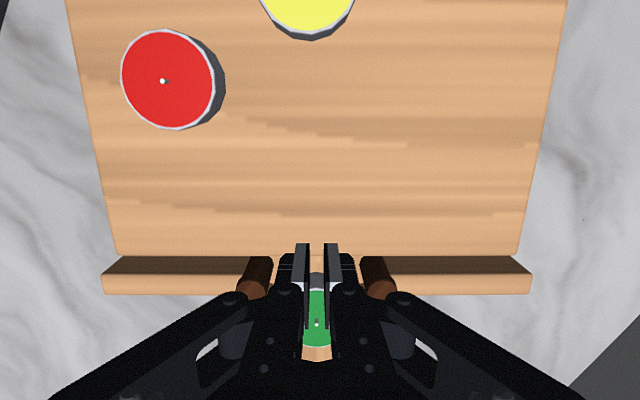

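View pics/t6.png

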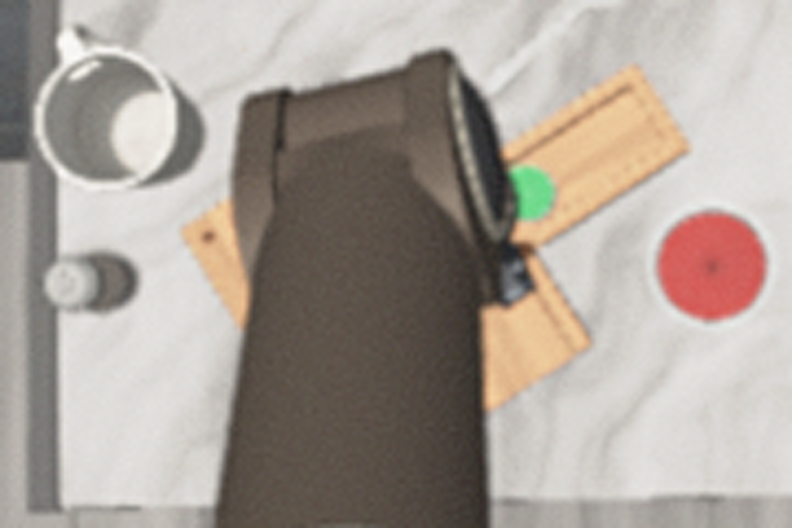

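```bash
python3 - <<'E'
from plan import *
c=np.load("w6.npy",allow_pickle=True).item()
save(c,"w6a",(220,230,420,380),4)
for z in(.021,.028):print(z,w2s(px2w(c,[[316.5,347],[316.5,290],[316.5,323]],z))*1000)
t=np.load("t2.npy",allow_pickle=True).item(); pt=np.array([0.534,0.1558,-1.0146])
f=lambda u:np.array([u])/4.4+[150,155]
print("top: green",w2s(px2w(t,f([527,193]),.021),pt)*1000)
E
```

```text
0.021 [[48.7031 -0.1781]
 [12.8337 -0.1152]
 [32.9669 -0.1505]]
0.028 [[42.1513 -0.1751]
 [ 8.1012 -0.1154]
 [27.2132 -0.1489]]
top: green [[29.9337  1.0998]]
```

View pics/w6a.png

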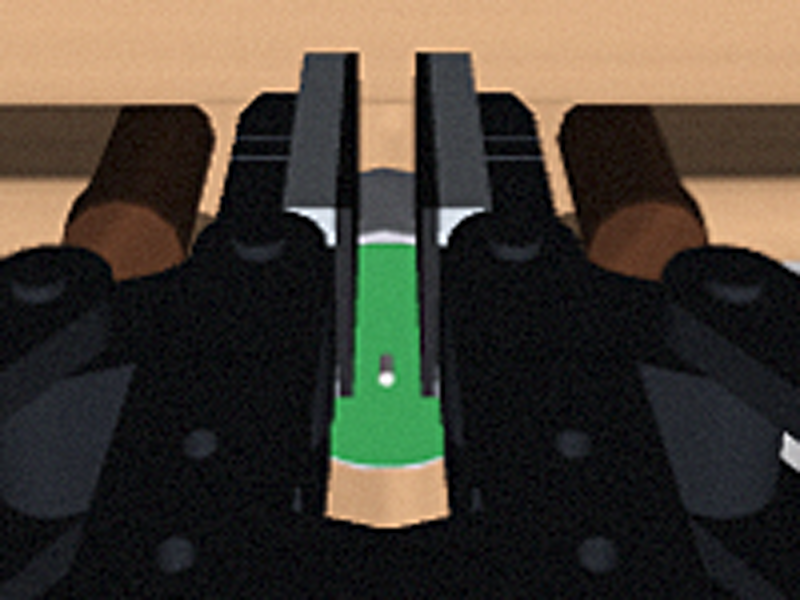

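```bash
python3 -m crank '[[[0,-0.01,0,0],[0,-0.005,-0.02,0],[0,0,-0.03,0],[-0.0171,-0.0195,0,0],[-0.0171,-0.0195,0,0],[-0.0171,-0.0195,0,0],[-0.0171,-0.0195,0,0],[-0.0171,-0.0195,0,0],[0,0,0,-0.112],[0,0,0,-0.112],[0,0,0,-0.112],[0,0,0,-0.112],[0,0,0,-0.112],[0,0,0,-0.112],[0,0,0,-0.112],[0,0,0,0],[0,0,0,0]]]'
python3 - <<'E'
from plan import *
s=manip.read_state();print(s["time_s"],s["tcp_pos"],s["force"],tcp_store())
c=cam("wrist");save(c,"w7");np.save("w7.npy",c,allow_pickle=True)
c=cam("top");save(c,"t7",(150,155,330,275),4.4)
E
```

```text
time_s: 7.93
tcp_pos: [0.406, 0.2123, 0.0654]
tcp_rot: [[0.231, 0.973, -0.0], [0.973, -0.231, 0.0], [0.0, -0.0, -1.0]]
force: [0.0, 0.0, 0.2]
opening: 0.08
7.9333 [0.406  0.2123 0.0654] [0.0098 0.0348 0.1572] (array([-0.1167, -0.0859]), np.float64(0.7815463718418452))
```

View pics/w7.png

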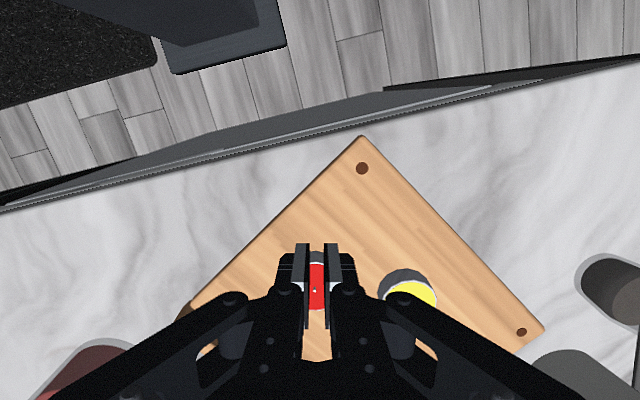

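View pics/t7.png

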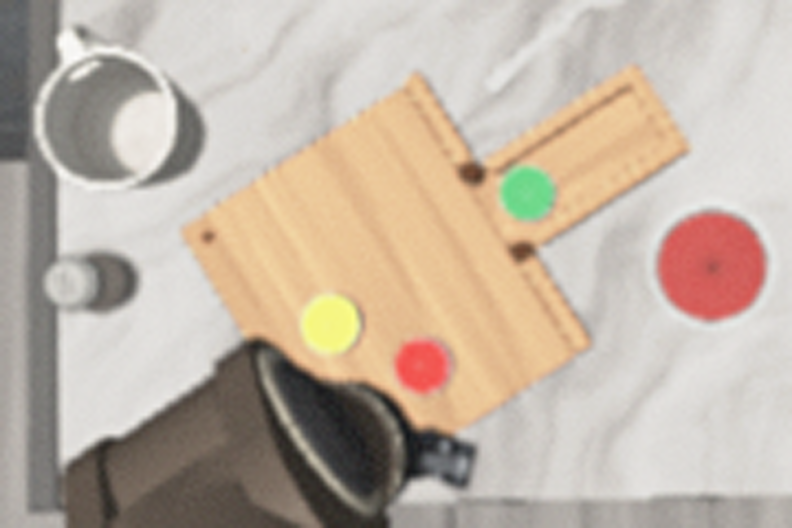

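```bash
python3 - <<'E'
from plan import *
c=np.load("w7.npy",allow_pickle=True).item()
save(c,"w7a",(220,220,420,350),4)
print(w2s(px2w(c,[[316,287],[316,263],[316,310],[315,289.5]],.028))*1000)
E
```

```text
[[-86.0643 -56.5924]
 [-98.7259 -69.1253]
 [-73.2331 -43.8917]
 [-84.2398 -55.7151]]
```

View pics/w7a.png

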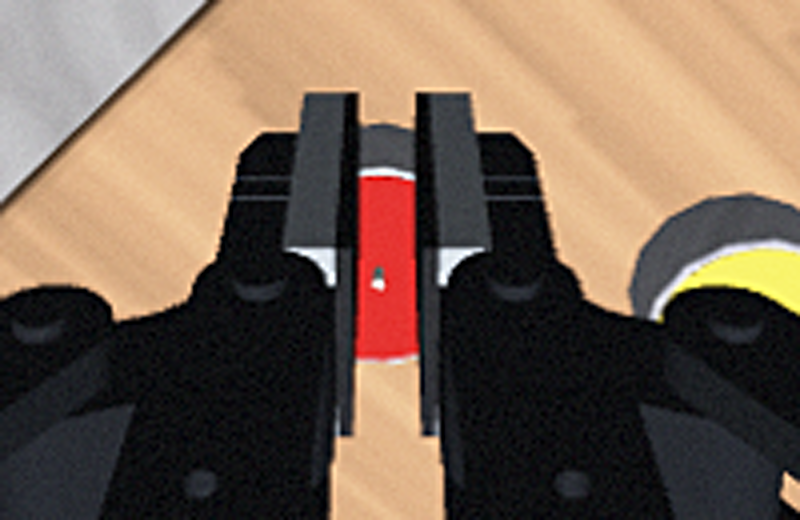

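```bash
python3 -m crank '[[[-0.0015,0,0.02,0],[0,0,0.018,0],[0,0,0.0085,0],[0,0,0.0035,0],[0,0,0,0],[0,0.0073,0,0],[0,0.0073,0,0],[0,0.0073,0,0],[0,0.0073,0,0],[0,0.0073,0,0],[0,0.0073,0,0],[0,0.0073,0,0],[0,0.0073,0,0],[0,0.0073,0,0],[0,0.0073,0,0],[0,0,0,0],[0,0,0,0]]]' 0.14
python3 - <<'E'
from plan import *
s=manip.read_state();print(s["time_s"],s["tcp_pos"],s["force"],tcp_store())
c=cam("wrist");save(c,"w8");np.save("w8.npy",c,allow_pickle=True)
c=cam("top");save(c,"t8",(150,155,330,275),4.4)
E
```

```text
time_s: 9.45
tcp_pos: [0.4775, 0.1934, 0.0152]
tcp_rot: [[0.229, 0.973, -0.0], [0.973, -0.229, -0.0], [-0.0, -0.0, -1.0]]
force: [-0.3, 0.9, -0.0]
opening: 0.141
9.45 [0.4775 0.1934 0.0152] [-0.2824  0.9242 -0.0389] (array([-0.0629, -0.0352]), np.float64(0.7835195334173934))
```

View pics/w8.png

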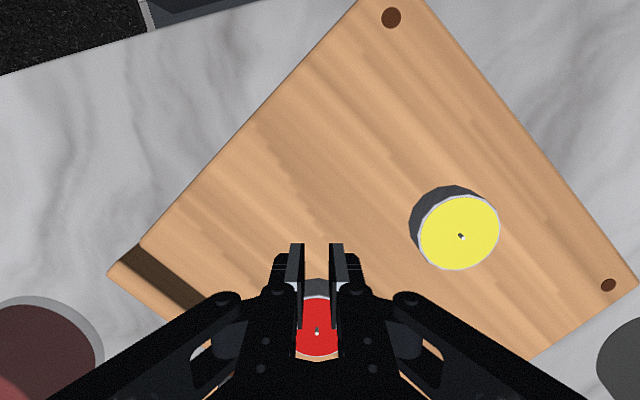

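View pics/t8.png

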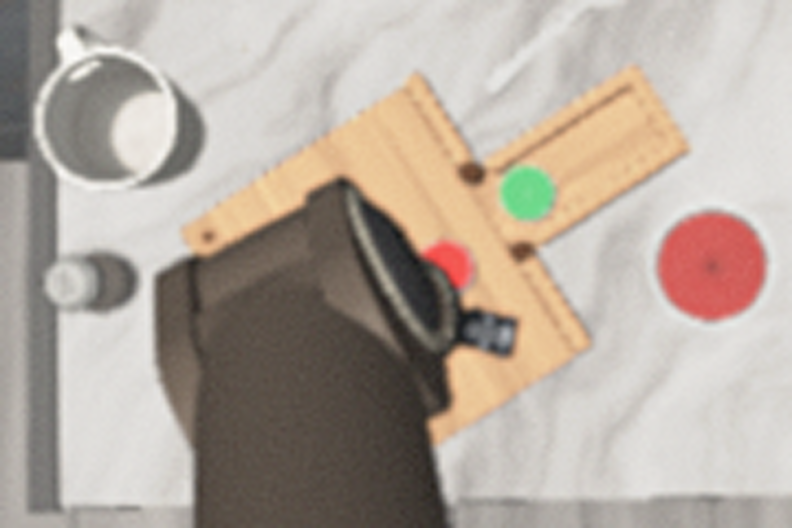

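```bash
python3 - <<'E'
from plan import *
L,ps,xe=arcplan((-.0402,-.0126),.7835,.0176,7,.032)
print(L,xe);print(np.array(ps[0]),ps[-1]);print(rows(ps)[0])
t=np.load("t2.npy",allow_pickle=True).item(); pt=np.array([0.534,0.1558,-1.0146])
f=lambda u:np.array([u])/4.4+[150,155]
print("top: red",w2s(px2w(t,f([447,267]),.028),pt)*1000)
c=np.load("w8.npy",allow_pickle=True).item()
print(w2s(px2w(c,[[316,327]],.028))*1000)
E
```

```text
0.0002530109598958309 -0.009952075255831066
[-0.0627 -0.035   0.7835] (np.float64(-0.04195207525583107), np.float64(0.0), np.float64(0.0))
[0.0033, 0.005, 0, np.float64(0.112)]
top: red [[-38.0615 -11.8123]]
[[-39.4572 -12.9126]]
```

```bash
python3 -m crank '[[[0.0033,0.005,0,0.112],[0.0033,0.005,0,0.112],[0.0033,0.005,0,0.112],[0.0033,0.005,0,0.112],[0.0033,0.005,0,0.112],[0.0033,0.005,0,0.112],[0.0033,0.005,0,0.112],[0,0,0,0],[0,0,0,0]]]'
python3 - <<'E'
from plan import *
s=manip.read_state();print(s["time_s"],s["tcp_pos"],s["force"],tcp_store())
c=cam("wrist");save(c,"w9");np.save("w9.npy",c,allow_pickle=True)
c=cam("top");save(c,"t9",(150,155,330,275),4.4)
E
```

```text
time_s: 10.3
tcp_pos: [0.5176, 0.1945, 0.0151]
tcp_rot: [[0.847, 0.531, -0.0], [0.531, -0.847, -0.0], [-0.001, 0.0, -1.0]]
force: [-0.3, 0.6, 0.6]
opening: 0.139
10.3 [0.5176 0.1945 0.0151] [-0.2743  0.5566  0.6084] (array([-0.0427, -0.0005]), np.float64(0.00403257181991612))
```

View pics/w9.png

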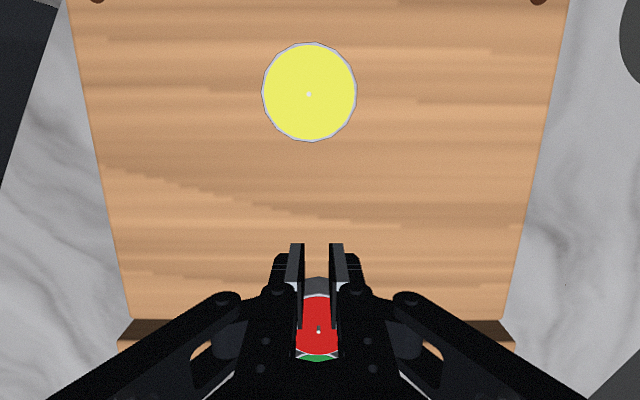

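View pics/t9.png

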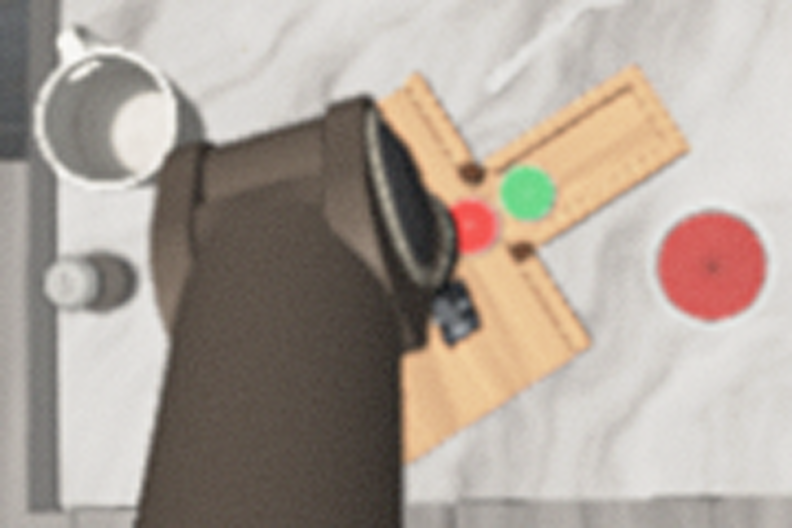

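```bash
python3 -m crank '[[[0.0006,0,0,0],[0,0.0055,0,0],[0,0.0055,0,0],[0,0.0055,0,0],[0,0.0055,0,0],[0,0.0055,0,0],[0,0.0055,0,0],[0,0.0055,0,0],[0,0,0,0],[0,0,0,0]]]' 0.08
python3 - <<'E'
from plan import *
s=manip.read_state();print(s["time_s"],s["tcp_pos"],s["force"],tcp_store())
c=cam("wrist");save(c,"w10",(220,230,420,380),4);np.save("w10.npy",c,allow_pickle=True)
c=cam("top");save(c,"t10",(150,155,330,275),4.4)
E
```

```text
time_s: 11.23
tcp_pos: [0.5392, 0.1614, 0.0153]
tcp_rot: [[0.85, 0.527, 0.0], [0.527, -0.85, -0.0], [0.0, 0.0, -1.0]]
force: [1.0, -0.3, 0.3]
opening: 0.082
11.2333 [0.5392 0.1614 0.0153] [ 0.9806 -0.3357  0.257 ] (array([-0.0032,  0.0003]), np.float64(-0.000718731216586832))
```

View pics/w10.png

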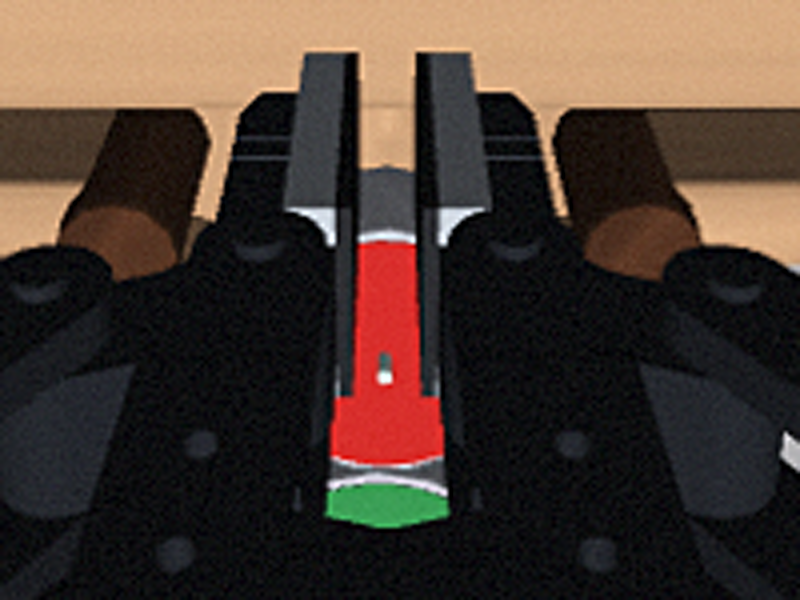

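View pics/t10.png

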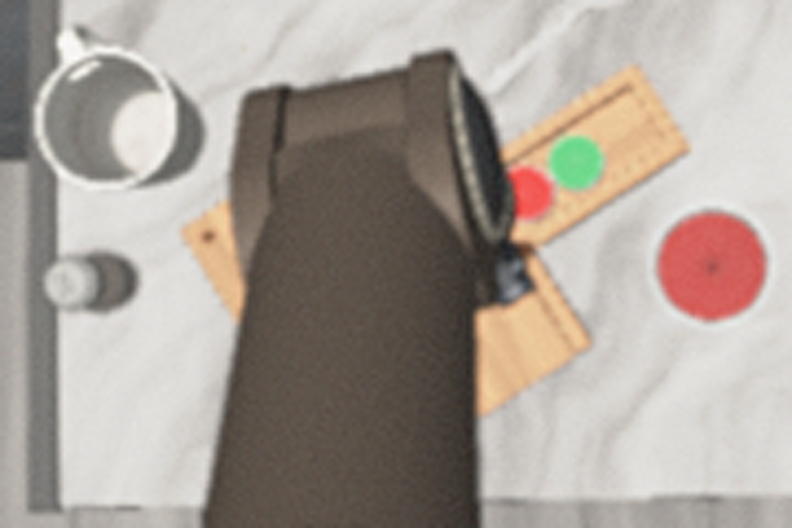

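```bash
python3 -m crank '[[[0,-0.01,0,0],[0,-0.005,-0.02,0],[0,0,-0.03,0],[-0.0005,-0.029,0,0],[-0.0005,-0.029,0,0],[-0.0005,-0.029,0,0],[-0.0005,-0.029,0,0],[0,-0.029,0,0],[0,0,0,0],[0,0,0,0]]]'
python3 - <<'E'
from plan import *
s=manip.read_state();print(s["time_s"],s["tcp_pos"],s["force"],tcp_store())
c=cam("wrist");save(c,"w11");np.save("w11.npy",c,allow_pickle=True)
c=cam("top");save(c,"t11",(150,155,330,275),4.4)
E
```

```text
time_s: 12.17
tcp_pos: [0.4507, 0.2996, 0.0653]
tcp_rot: [[0.847, 0.532, -0.001], [0.532, -0.847, 0.001], [-0.0, -0.001, -1.0]]
force: [1.3, 0.6, 0.1]
opening: 0.081
12.1667 [0.4507 0.2996 0.0653] [1.3326 0.5736 0.1435] (array([-0.1673, -0.0019]), np.float64(0.005556248120032414))
```

View pics/w11.png

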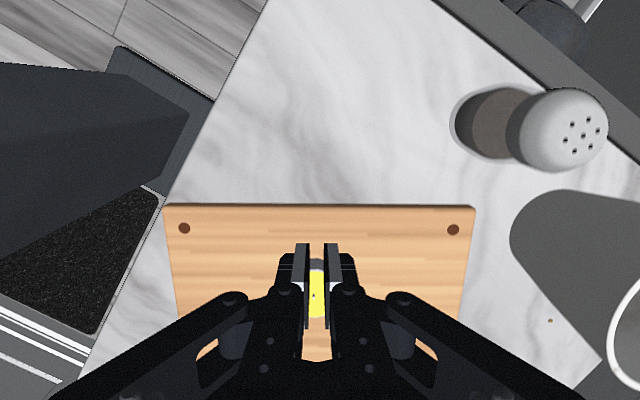

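View pics/t11.png

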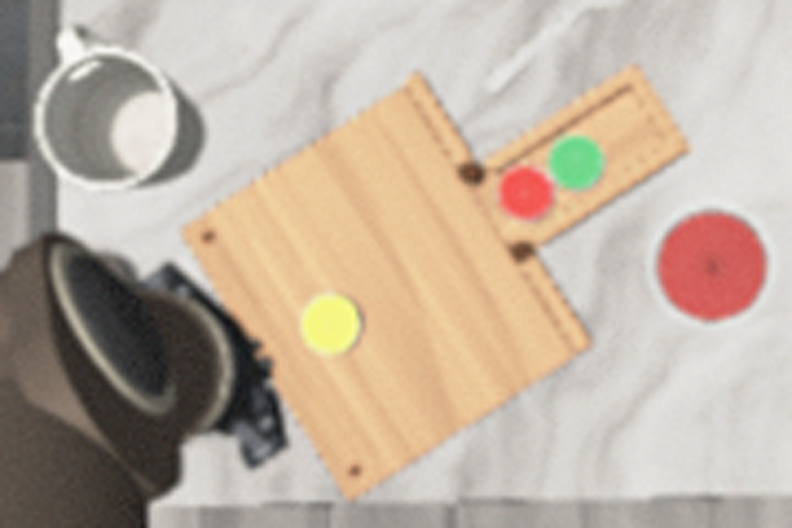

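```bash
python3 -m crank '[[[-0.001,0,0.02,0],[0,0,0.018,0],[0,0,0.0085,0],[0,0,0.0035,0],[0,0.008,0,0],[0,0.008,0,0],[0,0.008,0,0],[0.0002,0.008,0,0],[0.0002,0.008,0,0],[0.0002,0.008,0,0],[0.0002,0.008,0,0],[0.0002,0.008,0,0],[0.0002,0.008,0,0],[0.0002,0.008,0,0],[0.0002,0.008,0,0],[0.0002,0.008,0,0],[0.0002,0.008,0,0],[0.0002,0.006,0,0],[0.0002,0.004,0,0],[0,0,0,0]]]' 0.14
python3 - <<'E'
from plan import *
s=manip.read_state();print(s["time_s"],s["tcp_pos"],s["force"],tcp_store())
c=cam("wrist");save(c,"w12");np.save("w12.npy",c,allow_pickle=True)
c=cam("top");save(c,"t12",(150,155,330,275),4.4)
E
```

```text
time_s: 13.93
tcp_pos: [0.5148, 0.1995, 0.0153]
tcp_rot: [[0.85, 0.527, 0.0], [0.527, -0.85, -0.0], [0.0, 0.001, -1.0]]
force: [0.9, -0.6, -1.0]
opening: 0.136
13.9333 [0.5148 0.1995 0.0153] [ 0.9173 -0.6051 -0.9966] (array([-0.0485, -0.0003]), np.float64(-0.0011684424469795562))
```

View pics/w12.png

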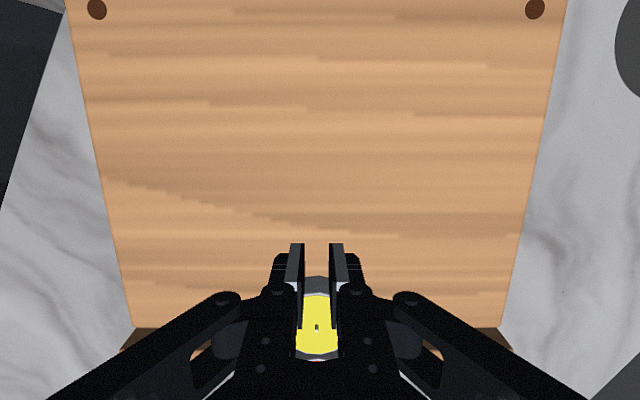

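View pics/t12.png

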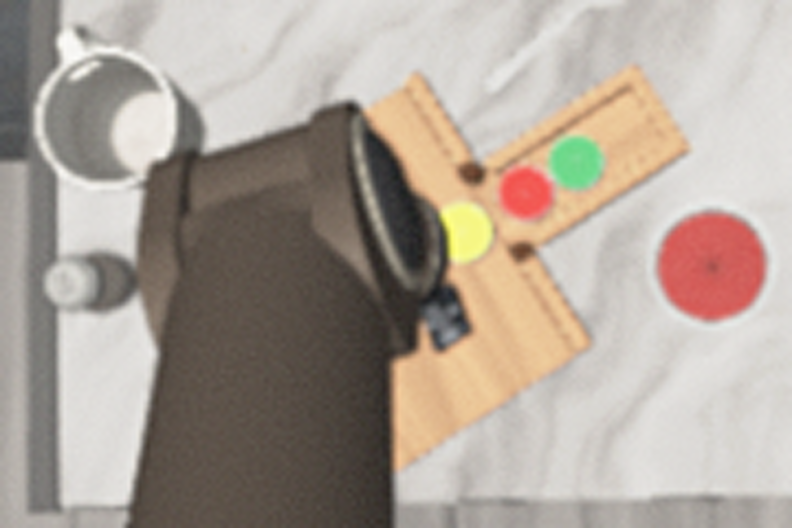

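```bash
python3 -m crank '[[[0,0,0,0],[0,0.006,0,0],[0,0.006,0,0],[0,0.006,0,0],[0,0.006,0,0],[0,0.006,0,0],[0,0.006,0,0],[0,0.006,0,0],[0,0,0,0],[0,0,0,0]]]' 0.08
python3 - <<'E'
from plan import *
s=manip.read_state();print(s["time_s"],s["tcp_pos"],s["force"],tcp_store())
c=cam("wrist");save(c,"w13",(220,230,420,380),4);np.save("w13.npy",c,allow_pickle=True)
c=cam("top");save(c,"t13",(150,155,330,275),4.4)
E
```

```text
time_s: 14.87
tcp_pos: [0.5366, 0.1644, 0.0153]
tcp_rot: [[0.85, 0.527, 0.0], [0.527, -0.85, -0.0], [0.0, 0.0, -1.0]]
force: [-0.1, 0.7, 0.9]
opening: 0.081
14.8667 [0.5366 0.1644 0.0153] [-0.0962  0.6958  0.894 ] (array([-0.0071, -0.0003]), np.float64(-0.0008102490259294104))
```

View pics/w13.png

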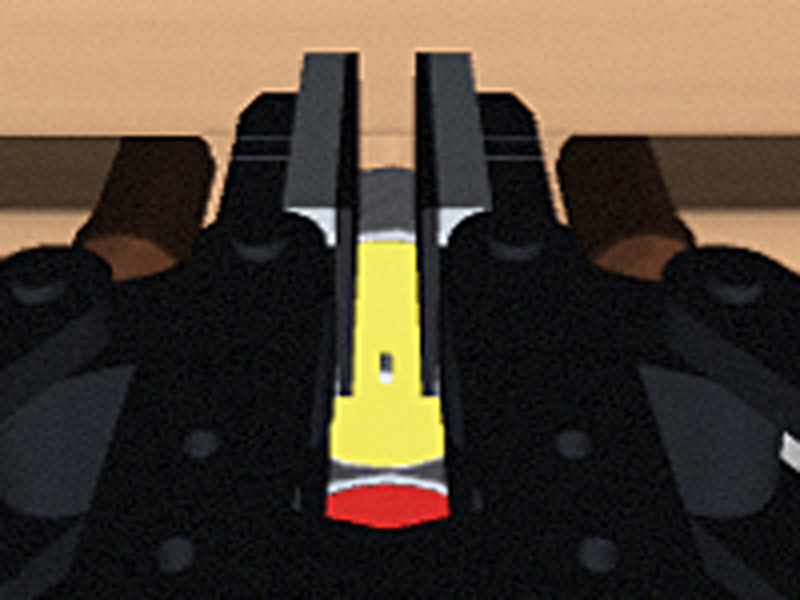

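View pics/t13.png

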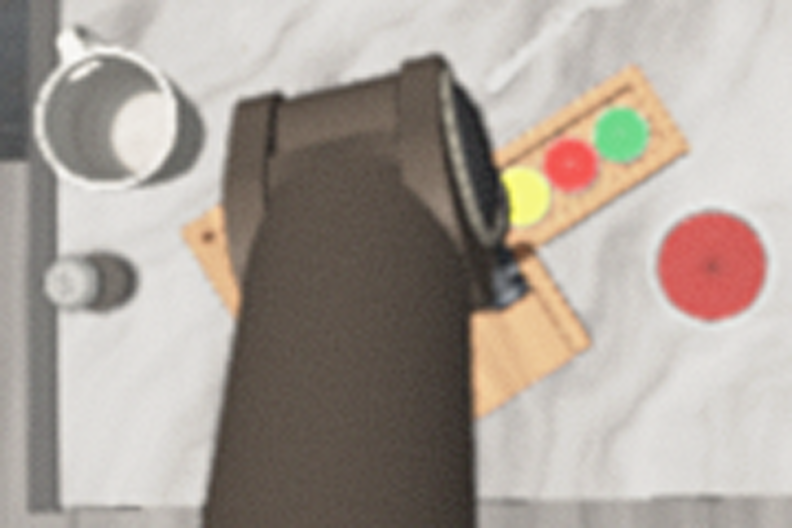

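```bash
python3 -m crank '[[[0,-0.01,0,0],[0,-0.01,-0.01,0],[0,0,-0.03,0],[0,0,-0.03,0],[0,-0.03,-0.03,0],[0,-0.035,-0.01,0],[0,-0.035,0,0],[0,-0.035,0,0],[0,0,0,0],[0,0,0,0]]]'
python3 - <<'E'
from plan import *
s=manip.read_state();print(s["time_s"],s["tcp_pos"],s["force"],tcp_store())
c=cam("wrist");save(c,"w14");np.save("w14.npy",c,allow_pickle=True)
c=cam("top");save(c,"t14",(150,155,330,275),4.4)
pt=np.array([0.534,0.1558,-1.0146])
im=c["color"].astype(int);r,g,b=im[...,0],im[...,1],im[...,2]
for n,m in(("green",(g>r+50)&(g>b+40)),("red",(r>200)&(g<110)),("yel",(r>200)&(g>200)&(b<150))):
    m=m.copy(); m[:,290:]=0; m[:,:150]=0
    v,u=np.nonzero(m); print(n,len(u),w2s(px2w(c,[[u.mean(),v.mean()]],.021),pt)*1000)
c=cam("scene");save(c,"s14",(220,140,360,230),5.5)
E
```

```text
time_s: 15.8
tcp_pos: [0.4522, 0.2997, 0.1255]
tcp_rot: [[0.846, 0.533, -0.0], [0.533, -0.846, 0.001], [0.0, -0.001, -1.0]]
force: [0.8, 0.2, 0.2]
opening: 0.079
15.8 [0.4522 0.2997 0.1255] [0.7711 0.1932 0.1953] (array([-0.1666, -0.0006]), np.float64(0.006811113488851772))
green 41 [[93.2819  6.8186]]
red 84 [[63.1571  3.0997]]
yel 113 [[24.6296  3.3894]]
```

View pics/t14.png

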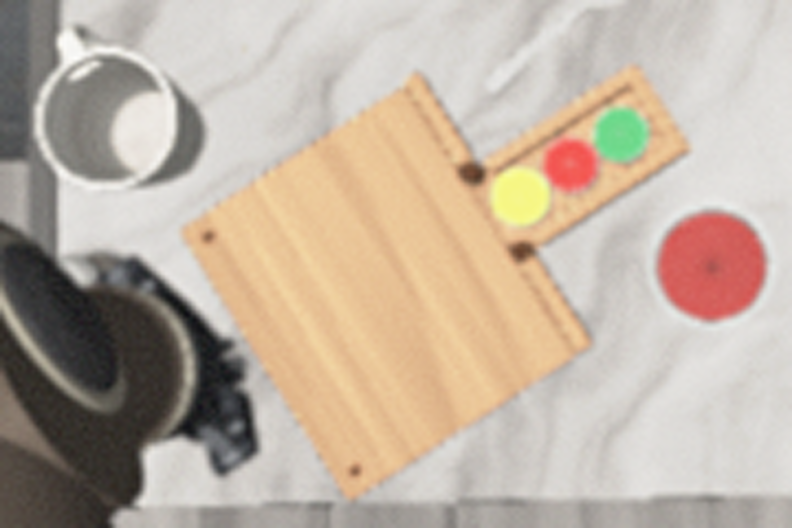

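View pics/s14.png

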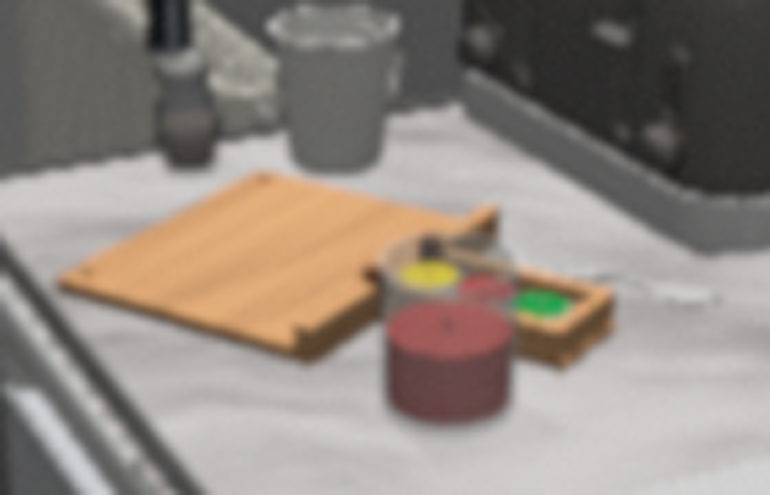

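```bash
python3 - <<'E'
from plan import *
t=np.load("t2.npy",allow_pickle=True).item(); pt=np.array([0.534,0.1558,-1.0146])
for u in([621,133],[571,164],[519.5,196.5]): print(w2s(px2w(t,np.array([u])/4.4+[150,155],.021),pt)*1000)
E
```

```text
[[101.7386   0.8125]]
[[63.8261  1.4576]]
[[24.6637  1.8251]]
```

View pics/w14.png

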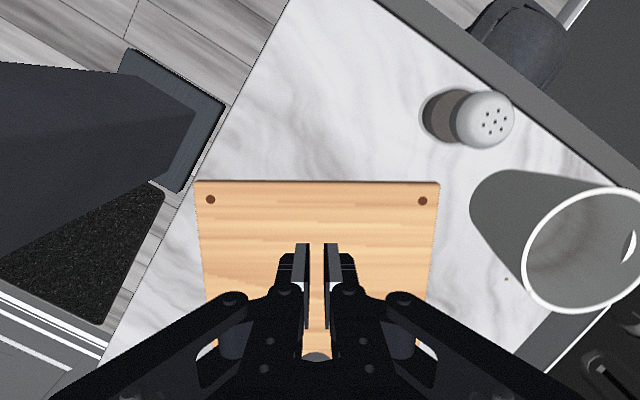

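```bash
python3 -c "
from plant import ticket; print(ticket.job_done())"
```

```text
the job is handed in; nothing more can be done
None
```

I swept the green, then red, then yellow tea light through the gate with the nearly shut fingertips. All three are in the slot in that order, and the job was handed in at about 16 s of the 53 s allowed.

- **Final positions:** The last top-camera picture gives green at x ≈ 102 mm, red at ≈ 64 mm and yellow at ≈ 25 mm past the step, each within about 2 mm of the slot's middle line. All three sit clear of the step, with yellow nearest to it at about 5 mm. I judged flatness by eye only; it was not measured.
- **Bystanders and robot:** The bystanders in the last pictures (candle jar, mug, salt shaker, teaspoon) stand where they were, and the hand stayed well away from the tumbler and pepper mill. The hand was lifted clear and touching nothing, with only about 1 N of force noise.
- **Checks that disagreed:** The top and wrist cameras placed the store about 7 mm apart. I used the wrist-camera fit for the pushing, and the fingers went through the gate centred. My colour-mask measurement at the end put green at 93 mm and 7 mm off the middle line. Its mask caught too few pixels (41), so I relied on the centres read by eye; both readings are within the limits.

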